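# Index and clamp the milling-disc stand

### The job

On the rotary disc stand, push the turntable round by its spokes with a fingertip until the long spoke points straight at the pointed index post, and let it rest there. Then push the low clamp lever under the disc anticlockwise (seen from above) all the way to its stop, leaving the long spoke on the post. Do not pick up, tip or shove the stand, and leave the other things on the bench where they are.

Things in the scene. Friction and masses are not known exactly. Their poses are not given: they have to be found in the camera images.
- stand: Rotary disc stand, about 3 kg, standing loose on the bench: round grey foot 150 mm across and 12 mm thick with a narrow tongue (30 mm wide) that carries the index post. Origin: on the turntable's vertical axis, at the underside of the foot. Own z up; own -x points from the axis to the index post, own +x towards the clamp lever's side. It slides if shoved hard (roughly 15 to 30 N).
- axis (a point): Point on the turntable's axis at the height of the spokes, 65 mm above the bench. The turntable is a grey holder 104 mm across (z 55 to 75 mm) with a white milling disc in it, top with the small teeth at 81 mm.
- post (a point): Index post: upright steel pin 14 mm across with a pointed tip, 142 mm from the axis on the stand's tongue; this point is on the pin's centre line at 62 mm height, where the pointed tip (10 mm more) begins.
- long_tip (a point): Outer end of the turntable's long spoke, 118 mm from the axis, 65 mm above the bench. Three level round steel spokes 10 mm thick stick out of the turntable's rim at 65 mm height, 120 degrees apart: one long (to 118 mm from the axis) and two short (to 90 mm). Below them is free space down to the clamp lever (31 mm).
- turntable (a joint): Angle of the turntable on the stand: 0 (or any whole turn) when the long spoke points at the index post; grows anticlockwise seen from above. It turns freely either way without limit, stiffly (0.12 N m of friction), and stays where it is left.
- lever_knob (a point): Top centre of the upright black knob (16 mm across, from 23 to 57 mm above the bench) at the end of the clamp lever, 130 mm from the axis. The lever is a flat dark steel arm, 14 mm wide and 8 mm thick (z 23 to 31 mm), that swings level about the turntable's axis beneath the disc, on the side away from the index post.
- clamp_lever (a joint): Angle of the clamp lever: 0 fully open (knob at -0.5 rad from the stand's own +x), 1.0 rad fully clamped (knob at +0.5 rad), where its arm meets a small steel stop pin on the foot; grows anticlockwise seen from above. Stiff (0.12 N m of friction), stays where it is left; 0 to 0.3 at the start.
- disc_a: Bystander: milling disc in a flat grey holder, 105 x 100 x 18 mm, lying beside the stand. Origin: centre of the underside.
- disc_b: Bystander: second milling disc like it, lying at the left of the bench. Origin: centre of the underside.
- model: Bystander: plaster jaw model, 60 x 66 x 37 mm, beside the stand. Origin: centre of the underside.
- jar: Bystander: small amber jar with a white cap, 48 mm across, 60 mm tall, beside the stand. Origin: centre of the underside.
- brush: Bystander: brush, 160 mm long, lying at the right. Origin: middle of its length, underside.
- wax_knife: Bystander: spatula, 170 mm long, lying beside the stand. Origin: middle of its length, underside.
- mix_bowl: Bystander: rubber mixing bowl, 90 mm across, 45 mm tall, at the left. Origin: centre of the underside.

How it is judged (in metres and radians):
On the way, in this order (a step that is already met when the one before it is completed fails the run):
1. the long spoke points at the index post and rests there, with the clamp lever still open (y of long_tip in the frame of stand between -0.012 and 0.012 m and x of long_tip in the frame of stand below -0.1 m and velocity of joint turntable between -0.1 and 0.1 rad/s and value of joint clamp_lever below 0.6 rad), for 0.3 s.
2. the clamp lever is pushed to its stop with the long spoke still on the post (y of long_tip in the frame of stand between -0.012 and 0.012 m and x of long_tip in the frame of stand below -0.1 m and value of joint clamp_lever above 0.92 rad), for 0.2 s.
At the end, for the whole second after the job is handed in: The long spoke's tip lies within 12 mm (about 6 degrees) either side of the line from the axis to the index post, the clamp lever is within 0.08 rad of its stop, and the stand is upright and everything is still (all of step 2 and velocity of joint turntable between -0.1 and 0.1 rad/s and linear speed of stand below 0.01 m/s and angle between stand's own z axis and vertical below 0.05 rad); the robot touches nothing.
It fails at once if the stand is lifted (height (world z) of stand above 0.01 m).
It fails at once if the stand is tipped (angle between stand's own z axis and vertical above 0.15 rad).
It fails at once if the stand is shoved or twisted: its axis moves over 25 mm or its index post over 35 mm (distance of stand from where it was at the start of the episode above 0.025 m or distance of post from where it was at the start of the episode above 0.035 m).
It fails at once if a bystander is moved more than 25 mm (distance of any of disc_a, disc_b, model, jar, brush, wax_knife, mix_bowl from where it was at the start of the episode above 0.025 m).
It also fails if it takes over 61 s, if anything falls off the work surface, if the arm or the gripper's body presses on something with over 40 N, if the wrist force passes 120 N, or if a joint passes its speed limit or range.

### The arm

A 6-joint arm with a two-finger parallel gripper is mounted at the origin on the work surface. World frame = base frame: x ahead of the robot, y to its left, z up, the work surface at z = 0. Lengths are in mm, angles in degrees, forces in N, time in s.
With the tool pointing down it reaches from about 300 to 850 mm from the base axis. Payload 4.2 kg.
Tool frame: the origin (TCP) lies at the very end of the fingers, on their centre line; the grasp point (between the pads) lies 19 mm behind it; z points along the fingers, y is the line along which they close (so a half turn about z gives the same grasp; the last joint's range is limited). The gripper opens to 91 mm and grips with 3 to 60 N. Pads are 32 mm wide; open, the fingers measure 118 mm over their backs; the gripper's body (76 mm by 178 mm) begins 60 mm behind the grasp point.
Start: joints at [68.182, 18.312, 89.639, -0, 72.044, -1.146], TCP at [202.991, 537.994, 213.976] pointing down, gripper open.
Joint ranges: [-177.97, 177.97], [-48.28, 115.42], [12.27, 149.76], [-77.06, 257.06], [2.81, 150.46], [-146.56, 146.56]. Speed limits (degrees/s): [147.25, 147.25, 180, 180, 180, 180].

### API

Orientations are given as [roll, pitch, yaw] about the fixed x, y, z axes, in that order (R = Rz(yaw) Ry(pitch) Rx(roll)).
In Python, from workcell import env, grab_frame gives the robot as it stands. The module is installed in compiled form; this text tells all that it offers.
- The arm moves only by the tool move_arm, never from a script. Its argument "plan" is a list of rows, each an object of numbers: "tx", "ty", "tz": the shift along the tool's x, y, z in cm; "wx", "wy", "wz": the turn, a rotation vector about the tool's x, y, z in rad. In form: [{"tx": .., "ty": .., "tz": .., "wx": .., "wy": .., "wz": ..}, ...]. A call has 1 to 12 rows; each row shifts and turns the commanded pose from where the row before left it, along the tool's axes as they then stand; what a row does not reach is not made up. A row lasts 1/12 s, in which the tool goes at most 41.7 mm and 7.16 degrees, less where a joint would pass 70% of its speed; a pose out of reach is approached as far as the arm can. A call is refused whole if a number of a shift passes 4.17 or a number of a turn 0.125, either way. A call with a gripper value outside its range is refused whole. "gripper" is the finger opening in cm, from 0 to 9.12, set as the call begins (left out, the last holds). The fingers move at their own pace and stop on an object; "force" is the grip in N (left out, the last holds). Time passes only in rows, so rows that do not move let the fingers close. It gives the time, the measured TCP pose, the force, the opening and the grip force at its end, in the units of the state.
- env.state(): the state, without advancing time (a new reading comes with each control period).
- grab_frame(name): name is "scene" or "side" or "wrist"; returns a dict with "color" (480x640x3 uint8, red, green, blue), "vfov" (degrees; the focal length in pixels is half the picture's height over the tangent of half this angle, whatever the lens; pixels are square), "cx", "cy" (the principal point, pixels), "view" (4x4, takes a point from world to camera coordinates). Camera axes: x right, y up, looking along -z (the intrinsics and any distortion apply to the point x, -y, -z); pixel columns grow to the right and rows downward; lengths in mm; the calibration is good to about 2 mm. A picture is of the moment at which its call begins. There is no depth.
- env.job_done(): hands the job in; it is judged then, once.
The state is a dict: "time_s": time; "qpos": joint angles; "qvel": joint speeds; "effort": joint torques, N m; "ee_pos": TCP position; "ee_rot": TCP orientation; "force": force on the tool from outside, world axes, zero at the start; "torque": the same for the moment, N m; "gripper_width": finger opening in mm; "gripper_force": force on a finger pad.
Only numpy, scipy, OpenCV 4.12 (cv2) and the standard library are available. Lean on these libraries where they do the work, as an engineer would, in place of code of your own. Each camera call takes 0.05 s, during which the arm holds its last target. There are 200 camera calls.

## Working session

There is one attempt and no reset: what is moved stays moved. The work goes in short steps, Python scripts to look and compute and a tool call to move; the robot and the scene stay as the last step left them, time stands still between calls to the robot, and variables do not carry over. Pictures are saved under pics/ and viewed, at most 12 in all, crops included, and the job is handed in when it is done.

Besides the shell and the picture viewer there is one more tool, called in YAML: its name, and indented under it one key for each argument. move_arm: Moves the arm, as the interface text tells. Its arguments: {"type":"object","properties":{"plan":{"type":"array","items":{"type":"object","properties":{"tx":{"type":"number"},"ty":{"type":"number"},"tz":{"type":"number"},"wx":{"type":"number"},"wy":{"type":"number"},"wz":{"type":"number"}}}},"gripper":{"type":"number"},"force":{"type":"number"}},"required":["plan"]}

```bash
mkdir -p pics; cat > h.py <<'E'
import numpy as np, cv2
from workcell import env, grab_frame
def ray(f,u,v):
    F=240/np.tan(np.radians(f["vfov"])/2); V=np.array(f["view"]); R=V[:3,:3]; c=-R.T@V[:3,3]
    d=R.T@np.array([(u-f["cx"])/F,-(v-f["cy"])/F,-1]); return c,d
def onz(f,u,v,z):
    c,d=ray(f,u,v); return c+d*(z-c[2])/d[2]
def pix(f,p):
    F=240/np.tan(np.radians(f["vfov"])/2); V=np.array(f["view"]); q=V[:3,:3]@np.array(p)+V[:3,3]
    return f["cx"]+F*q[0]/-q[2], f["cy"]-F*q[1]/-q[2]
def save(f,n): cv2.imwrite("pics/"+n+".png",f["color"][:,:,::-1])
E
python3 - <<'E'
from h import *
import pickle
s=env.state(); print(s["time_s"],s["ee_pos"],s["ee_rot"],s["gripper_width"])
for n in("scene","side","wrist"):
    f=grab_frame(n); save(f,n+"0"); pickle.dump(f,open(n+"0.pkl","wb")); print(n,f.keys(),f["vfov"],f["cx"],f["cy"],ray(f,320,240))
E
```

```text
0.0 [202.81022617 537.52152103 213.13072147] [-1.79899991e+02 -2.86631659e-03  1.59325614e+02] 91.38806971108232
scene dict_keys(['color', 'vfov', 'cx', 'cy', 'view']) 43.81528523782844 313.7268859369653 239.04892244263178 (array([1312.80095215,  167.08498381, 1374.388224  ]), array([-0.48841792, -0.11422655, -0.86516661]))
side dict_keys(['color', 'vfov', 'cx', 'cy', 'view']) 43.79237646425886 316.9928429715876 238.22523315334456 (array([ 324.99397342, 1311.67104259, 1208.54584765]), array([ 0.13014524, -0.74739791, -0.6515311 ]))
wrist dict_keys(['color', 'vfov', 'cx', 'cy', 'view']) 64.58310864566208 319.245703124436 234.35768985872053 (array([133.45113514, 564.8963798 , 383.86085335]), array([ 0.25785988, -0.09748438, -0.96136869]))
```

View pics/scene0.png

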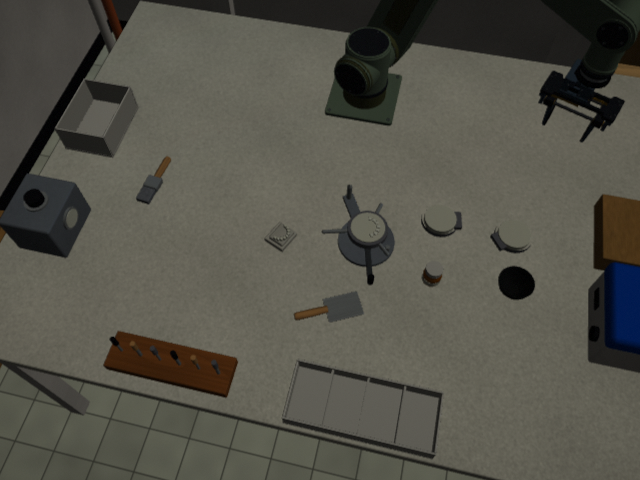

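View pics/side0.png

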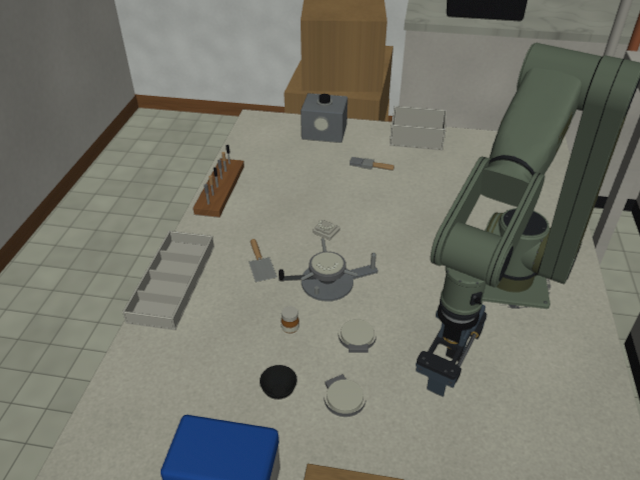

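The scene view shows the stand near (368,230), with the index post at about (349,188), the lever knob at about (370,280), and spokes at about (325,232), (380,208) and possibly behind the knob. I'll crop in on both views.

```bash
python3 - <<'E'
from h import *
import pickle
a=[]
for n,x,y in(("scene",300,175),("side",262,225)):
    f=pickle.load(open(n+"0.pkl","rb")); c=f["color"][y:y+120,x:x+130,::-1]
    a.append(np.clip(cv2.resize(c,None,fx=6 if 0 else 3.07*1.0,fy=4.6,interpolation=3)*1.0,0,255) if 0 else cv2.resize(c,(400*1,369),interpolation=3))
cv2.imwrite("pics/crop0.png",np.clip(np.hstack(a)*1.5,0,255))
f=pickle.load(open("scene0.pkl","rb"))
print(onz(f,367,224,81),onz(f,349,188,70),onz(f,370,279,57),onz(f,325,232,65))
E
```

```text
[509.96504404 102.13400611  81.        ] [403.35148668  33.95664631  70.        ] [649.331704  137.7593229  57.       ] [547.70691506   1.32815402  65.        ][ WARN:0@0.502] global loadsave.cpp:1063 imwrite_ Unsupported depth image for selected encoder is fallbacked to CV_8U.
```

View pics/crop0.png

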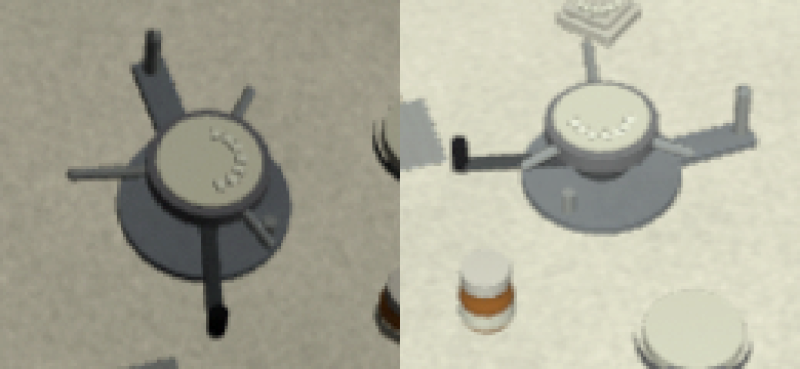

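The crop shows the long spoke pointing left in the scene view, the post at upper left, the open lever pointing down with the stop pin to its right, and the short spokes at upper right and lower right. Next I'll triangulate these points.

```bash
python3 - <<'E'
from h import *
import pickle
F={n:pickle.load(open(n+"0.pkl","rb")) for n in("scene","side")}
k=130/400
P={"post":((152,30),(742,87),72),"axis":((210,162),(604,116),81),"knob":((218,312),(459,138),57),"long":((70,174),(588,42),65),"sh1":((250,88),(690,152),65),"sh2":((270,243),(527,163),65),
"jar":((400,270),(486,260),60)}
W={}
for n,(a,b,z) in P.items():
    pa=onz(F["scene"],300+a[0]*k,175+a[1]*k,z);pb=onz(F["side"],262+(b[0]-400)*k,225+b[1]*k,z)
    W[n]=(pa+pb)/2; print(n,pa.round(),pb.round())
# axis refine: from the spokes (tip centroid offset) 
ang=lambda p,q:np.degrees(np.arctan2(*(W[p]-W[q])[1::-1]))
for n in P: print(n,ang(n,"axis").round(1),np.linalg.norm((W[n]-W["axis"])[:2]).round(1))
for n,u,v,z in(("jar",433,267,60),("discA",438,219,18),("disc_b",515,236,18),("bowl",517,283,30),("model",280,235,37),("knife",345,306,0),("knifeh",297,316,0)): print(n,onz(F["scene"],u,v,z).round())
E
```

```text
post [394.  33.  72.] [393.  39.  72.]
axis [520. 107.  81.] [511. 110.  81.]
knob [642. 138.  57.] [640. 135.  57.]
long [548.  -5.  65.] [545.  -8.  65.]
sh1 [430. 126.  65.] [430. 126.  65.]
sh2 [575. 168.  65.] [571. 165.  65.]
jar [573. 275.  60.] [584. 281.  60.]
post -149.4 141.6
axis 0.0 0.0
knob 12.8 128.7
long -74.8 118.7
sh1 168.3 87.3
sh2 45.2 81.8
jar 69.6 180.6
jar [583. 283.  60.]
discA [413. 281.  18.]
disc_b [420. 484.  18.]
bowl [564. 495.  30.]
model [ 567. -114.   37.]
knife [709.  90.   0.]
knifeh [762. -21.   0.]
```

move_arm:
  plan:
    - {"wz": 0.118, "tz": 1}
    - {"wz": 0.118, "tz": 1}
    - {"wz": 0.118, "tz": 1}
    - {"wz": 0.118, "tz": 1}
    - {"wz": 0.118, "tz": 1}
    - {"wz": 0.118, "tz": 1}
    - {"wz": 0.118, "tz": 1}
    - {"wz": 0.118, "tz": 1}
    - {}
  gripper: 0

```text
schema error: expected keys tx, ty, tz, wx, wy, wz
```

```bash
cat >> h.py <<'E'
from scipy.spatial.transform import Rotation as Ro
A=np.array([516,108.])
def pol(deg,r,off): # point at radius r along deg, off mm ccw of it
    a=np.radians(deg); return A+r*np.array([np.cos(a),np.sin(a)])+off*np.array([-np.sin(a),np.cos(a)])
def to(x,y,z):
    s=env.state(); R=Ro.from_euler("xyz",s["ee_rot"],degrees=True)
    print(s["time_s"],s["ee_pos"].round(1),s["ee_rot"].round(1),"cm:",(R.inv().apply(np.array([x,y,z])-s["ee_pos"])/10).round(2))
E
python3 - <<'E'
from h import *
to(*pol(-74.8,88,32),130)
print(env.state()["gripper_width"])
E
```

```text
0.15 [202.9 537.7 213.3] [-179.9   -0.   159.3] cm: [-52.22 -34.39   8.38]
90.72529695613291
```

All six keys are required in each row.

move_arm:
  plan:
    - {"tx": 0, "ty": 0, "tz": 1, "wx": 0, "wy": 0, "wz": 0.118}
    - {"tx": 0, "ty": 0, "tz": 1, "wx": 0, "wy": 0, "wz": 0.118}
    - {"tx": 0, "ty": 0, "tz": 1, "wx": 0, "wy": 0, "wz": 0.118}
    - {"tx": 0, "ty": 0, "tz": 1, "wx": 0, "wy": 0, "wz": 0.118}
    - {"tx": 0, "ty": 0, "tz": 1, "wx": 0, "wy": 0, "wz": 0.118}
    - {"tx": 0, "ty": 0, "tz": 1, "wx": 0, "wy": 0, "wz": 0.118}
    - {"tx": 0, "ty": 0, "tz": 1, "wx": 0, "wy": 0, "wz": 0.118}
    - {"tx": 0, "ty": 0, "tz": 1, "wx": 0, "wy": 0, "wz": 0.118}
    - {"tx": 0, "ty": 0, "tz": 0, "wx": 0, "wy": 0, "wz": 0}
  gripper: 0

```text
time_s: 0.9
ee_pos: [202.4, 536.5, 131.7]
ee_rot: [-179.8, 0.2, 105.1]
force: [0.2, -0.6, -0.4]
gripper_width: 34.5
gripper_force: 0.0
```

```bash
python3 - <<'E'
from h import *
to(*pol(-74.8,88,32),130)
print(env.state()["gripper_width"])
E
```

```text
0.9 [202.4 536.5 131.7] [-179.8    0.2  105.1] cm: [-58.34  22.3    0.33]
34.500964561781934
```

move_arm:
  plan:
    - {"tx": -2.43, "ty": 0.93, "tz": 0, "wx": 0, "wy": 0, "wz": 0}
    - {"tx": -2.43, "ty": 0.93, "tz": 0, "wx": 0, "wy": 0, "wz": 0}
    - {"tx": -2.43, "ty": 0.93, "tz": 0, "wx": 0, "wy": 0, "wz": 0}
    - {"tx": -2.43, "ty": 0.93, "tz": 0, "wx": 0, "wy": 0, "wz": 0}
    - {"tx": -2.43, "ty": 0.93, "tz": 0, "wx": 0, "wy": 0, "wz": 0}
    - {"tx": -2.43, "ty": 0.93, "tz": 0, "wx": 0, "wy": 0, "wz": 0}
    - {"tx": -2.43, "ty": 0.93, "tz": 0, "wx": 0, "wy": 0, "wz": 0}
    - {"tx": -2.43, "ty": 0.93, "tz": 0, "wx": 0, "wy": 0, "wz": 0}
    - {"tx": -2.43, "ty": 0.93, "tz": 0, "wx": 0, "wy": 0, "wz": 0}
    - {"tx": -2.43, "ty": 0.93, "tz": 0, "wx": 0, "wy": 0, "wz": 0}
    - {"tx": -2.43, "ty": 0.93, "tz": 0, "wx": 0, "wy": 0, "wz": 0}
    - {"tx": -2.43, "ty": 0.93, "tz": 0, "wx": 0, "wy": 0, "wz": 0}

```text
time_s: 1.9
ee_pos: [388.1, 285.0, 134.5]
ee_rot: [180.0, -0.0, 105.4]
force: [0.7, 0.7, -0.3]
gripper_width: -0.0
gripper_force: 0.0
```

move_arm:
  plan:
    - {"tx": -2.43, "ty": 0.93, "tz": 0, "wx": 0, "wy": 0, "wz": 0}
    - {"tx": -2.43, "ty": 0.93, "tz": 0, "wx": 0, "wy": 0, "wz": 0}
    - {"tx": -2.43, "ty": 0.93, "tz": 0, "wx": 0, "wy": 0, "wz": 0}
    - {"tx": -2.43, "ty": 0.93, "tz": 0, "wx": 0, "wy": 0, "wz": 0}
    - {"tx": -2.43, "ty": 0.93, "tz": 0, "wx": 0, "wy": 0, "wz": 0}
    - {"tx": -2.43, "ty": 0.93, "tz": 0, "wx": 0, "wy": 0, "wz": 0}
    - {"tx": -2.43, "ty": 0.93, "tz": 0, "wx": 0, "wy": 0, "wz": 0}
    - {"tx": -2.43, "ty": 0.93, "tz": 0, "wx": 0, "wy": 0, "wz": 0}
    - {"tx": -2.43, "ty": 0.93, "tz": 0, "wx": 0, "wy": 0, "wz": 0}
    - {"tx": -2.43, "ty": 0.93, "tz": 0, "wx": 0, "wy": 0, "wz": 0}
    - {"tx": -2.43, "ty": 0.93, "tz": 0, "wx": 0, "wy": 0, "wz": 0}
    - {"tx": -2.43, "ty": 0.93, "tz": 0, "wx": 0, "wy": 0, "wz": 0}

```text
time_s: 2.9
ee_pos: [572.5, 32.8, 134.5]
ee_rot: [180.0, -0.0, 105.4]
force: [-0.4, -0.3, 0.3]
gripper_width: 0.7
gripper_force: 0.0
```

```bash
python3 - <<'E'
from h import *
to(*pol(-74.8,88,32),50)
print(env.state()["gripper_width"])
f=grab_frame("wrist"); save(f,"w1")
for n,p in(("axis",[516,108,81]),("long",[546.5,-6.5,65]),("post",[393.5,36,72])): print(n,pix(f,p))
E
```

```text
2.9 [572.5  32.8 134.5] [180.   -0.  105.4] cm: [-0.06 -0.28  8.45]
0.6744393943388617
axis (np.float64(258.4461558508019), np.float64(107.84961699929308))
long (np.float64(267.67942459851025), np.float64(291.7171384981645))
post (np.float64(37.972830958682835), np.float64(172.14988217997325))
```

View pics/w1.png

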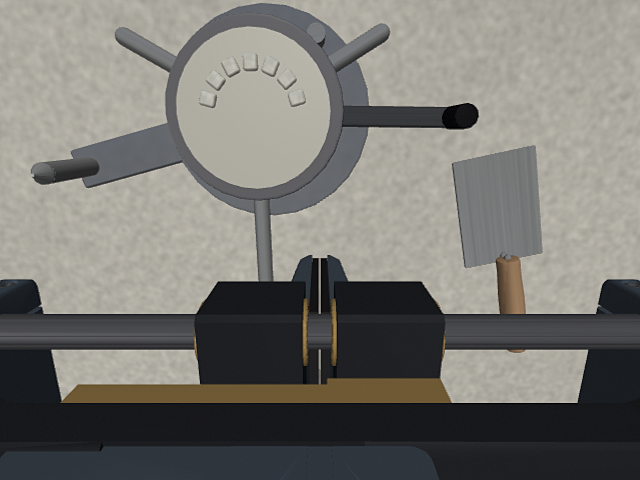

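The calibration agrees with the wrist view: the spoke is just left of the fingers at about (265,240). Next I'll descend, approach and push in an arc.

move_arm:
  plan:
    - {"tx": 0, "ty": 0, "tz": 1.4, "wx": 0, "wy": 0, "wz": 0}
    - {"tx": 0, "ty": 0, "tz": 1.4, "wx": 0, "wy": 0, "wz": 0}
    - {"tx": 0, "ty": 0, "tz": 1.4, "wx": 0, "wy": 0, "wz": 0}
    - {"tx": 0, "ty": 0, "tz": 1.4, "wx": 0, "wy": 0, "wz": 0}
    - {"tx": 0, "ty": 0, "tz": 1.4, "wx": 0, "wy": 0, "wz": 0}
    - {"tx": 0, "ty": 0, "tz": 1.4, "wx": 0, "wy": 0, "wz": 0}
    - {"tx": 0, "ty": 0, "tz": 0, "wx": 0, "wy": 0, "wz": 0}
    - {"tx": 0, "ty": -0.5, "tz": 0, "wx": 0, "wy": 0, "wz": 0}
    - {"tx": 0, "ty": -0.5, "tz": 0, "wx": 0, "wy": 0, "wz": 0}
    - {"tx": 0, "ty": -0.5, "tz": 0, "wx": 0, "wy": 0, "wz": 0}
    - {"tx": 0, "ty": 0, "tz": 0, "wx": 0, "wy": 0, "wz": 0}

```text
time_s: 3.87
ee_pos: [556.2, 29.8, 50.9]
ee_rot: [180.0, 0.0, 105.3]
force: [-1.5, 0.1, 0.3]
gripper_width: 0.5
gripper_force: 0.0
```

move_arm:
  plan:
    - {"tx": -0.1, "ty": -0.62, "tz": 0, "wx": 0, "wy": 0, "wz": 0.07}
    - {"tx": -0.1, "ty": -0.62, "tz": 0, "wx": 0, "wy": 0, "wz": 0.07}
    - {"tx": -0.1, "ty": -0.62, "tz": 0, "wx": 0, "wy": 0, "wz": 0.07}
    - {"tx": -0.1, "ty": -0.62, "tz": 0, "wx": 0, "wy": 0, "wz": 0.07}
    - {"tx": -0.1, "ty": -0.62, "tz": 0, "wx": 0, "wy": 0, "wz": 0.07}
    - {"tx": -0.1, "ty": -0.62, "tz": 0, "wx": 0, "wy": 0, "wz": 0.07}
    - {"tx": -0.1, "ty": -0.62, "tz": 0, "wx": 0, "wy": 0, "wz": 0.07}
    - {"tx": -0.1, "ty": -0.62, "tz": 0, "wx": 0, "wy": 0, "wz": 0.07}
    - {"tx": 0, "ty": 0, "tz": 0, "wx": 0, "wy": 0, "wz": 0}

```text
time_s: 4.62
ee_pos: [508.0, 21.0, 50.8]
ee_rot: [179.9, -0.0, 73.1]
force: [-0.7, 0.3, -1.0]
gripper_width: 0.5
gripper_force: 0.0
```

```bash
python3 - <<'E'
from h import *
to(*pol(-74.8-32,88,18),50)
f=grab_frame("wrist"); save(f,"w2")
E
```

```text
4.6167 [508.   21.   50.8] [179.9  -0.   73.1] cm: [-0.23  0.05  0.08]
```

View pics/w2.png

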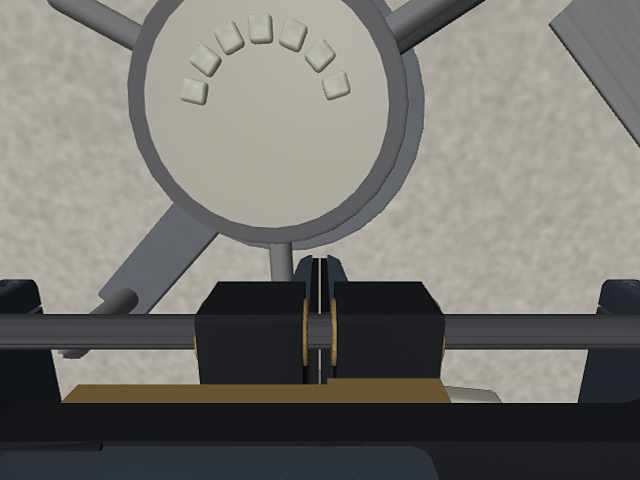

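The spoke (283,260) is in contact with the finger and moves with it, aligned with the tool axis. About 42° remain, so I'll push 40°.

move_arm:
  plan:
    - {"tx": -0.1, "ty": -0.62, "tz": 0, "wx": 0, "wy": 0, "wz": 0.07}
    - {"tx": -0.1, "ty": -0.62, "tz": 0, "wx": 0, "wy": 0, "wz": 0.07}
    - {"tx": -0.1, "ty": -0.62, "tz": 0, "wx": 0, "wy": 0, "wz": 0.07}
    - {"tx": -0.1, "ty": -0.62, "tz": 0, "wx": 0, "wy": 0, "wz": 0.07}
    - {"tx": -0.1, "ty": -0.62, "tz": 0, "wx": 0, "wy": 0, "wz": 0.07}
    - {"tx": -0.1, "ty": -0.62, "tz": 0, "wx": 0, "wy": 0, "wz": 0.07}
    - {"tx": -0.1, "ty": -0.62, "tz": 0, "wx": 0, "wy": 0, "wz": 0.07}
    - {"tx": -0.1, "ty": -0.62, "tz": 0, "wx": 0, "wy": 0, "wz": 0.07}
    - {"tx": -0.1, "ty": -0.62, "tz": 0, "wx": 0, "wy": 0, "wz": 0.07}
    - {"tx": 0, "ty": 0, "tz": 0, "wx": 0, "wy": 0, "wz": 0}

```text
time_s: 5.5
ee_pos: [457.5, 43.9, 50.4]
ee_rot: [180.0, -0.1, 37.1]
force: [0.1, -0.0, -0.1]
gripper_width: 0.6
gripper_force: 0.0
```

```bash
python3 - <<'E'
from h import *
to(*pol(-149.4,88,16),50)
f=grab_frame("wrist"); save(f,"w3")
E
```

```text
5.5 [457.5  43.9  50.4] [ 1.80e+02 -1.00e-01  3.71e+01] cm: [-0.39 -0.99  0.04]
```

View pics/w3.png

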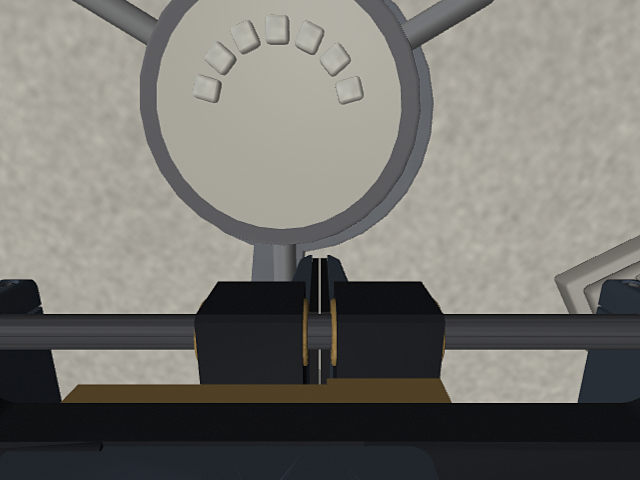

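The spoke is almost over the tongue, with about 6° left. I'll push that, back off and lift.

move_arm:
  plan:
    - {"tx": -0.08, "ty": -0.48, "tz": 0, "wx": 0, "wy": 0, "wz": 0.055}
    - {"tx": -0.08, "ty": -0.48, "tz": 0, "wx": 0, "wy": 0, "wz": 0.055}
    - {"tx": 0, "ty": 0, "tz": 0, "wx": 0, "wy": 0, "wz": 0}
    - {"tx": 0, "ty": 0, "tz": 0, "wx": 0, "wy": 0, "wz": 0}
    - {"tx": 0, "ty": 0.8, "tz": 0, "wx": 0, "wy": 0, "wz": 0}
    - {"tx": 0, "ty": 1.2, "tz": 0, "wx": 0, "wy": 0, "wz": 0}
    - {"tx": 0, "ty": 0, "tz": -2.5, "wx": 0, "wy": 0, "wz": 0}
    - {"tx": 0, "ty": 0, "tz": -3, "wx": 0, "wy": 0, "wz": 0}
    - {"tx": 0, "ty": 0, "tz": -4, "wx": 0, "wy": 0, "wz": 0}
    - {"tx": -3.5, "ty": 0, "tz": -1, "wx": 0, "wy": 0, "wz": 0}
    - {"tx": -3.5, "ty": 0, "tz": 0, "wx": 0, "wy": 0, "wz": 0}
    - {"tx": 0, "ty": 0, "tz": 0, "wx": 0, "wy": 0, "wz": 0}

```text
time_s: 6.55
ee_pos: [396.0, -5.0, 155.3]
ee_rot: [-179.9, 0.2, 30.7]
force: [-1.2, 0.0, -0.3]
gripper_width: 0.3
gripper_force: 0.0
```

```bash
python3 - <<'E'
from h import *
import pickle
to(*A,150)
f=grab_frame("wrist"); save(f,"w4"); pickle.dump(f,open("w4.pkl","wb"))
g=grab_frame("scene"); pickle.dump(g,open("s4.pkl","wb"));save(g,"s4")
E
```

```text
6.55 [396.   -5.  155.3] [-179.9    0.2   30.7] cm: [16.1  -3.59  0.47]
```

View pics/w4.png

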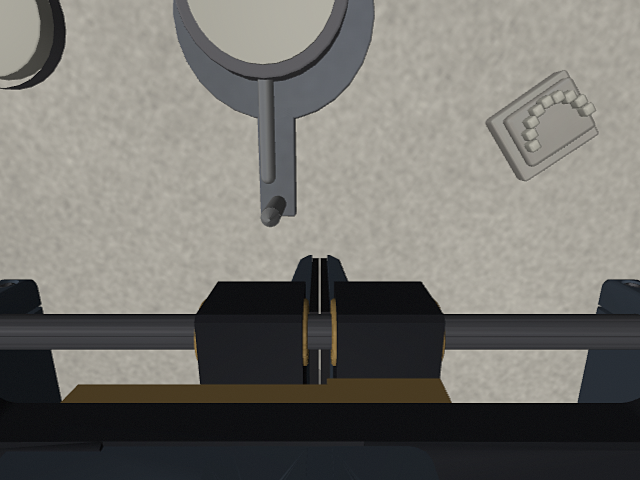

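The spoke runs from (265,80) to its tip at (267,180), and the post tip is at (269,221). They look aligned, so I'll check that in mm.

```bash
python3 - <<'E'
from h import *
import pickle
f=pickle.load(open("w4.pkl","rb"))
b=onz(f,265,80,65)[:2];t=onz(f,267,178,65)[:2];p=onz(f,269,219,72)[:2]
an=lambda v:np.degrees(np.arctan2(v[1],v[0])).round(1)
d=(p-A)/np.linalg.norm(p-A)
print(t,p,an(t-b),an(t-A),an(p-A),an(p-t),"lateral",d[0]*(t-A)[1]-d[1]*(t-A)[0], np.linalg.norm(t-A))
# lever approach: knob at 12.8, r130, offset -34; yaw 12.8
to(*pol(12.8,132,-38),150)
E
```

```text
[413.67259969  48.34535624] [391.01565814  33.34173712] -150.2 -149.8 -149.1 -146.5 lateral -1.2617356224320702 118.44650005536464
6.65 [400.6  -3.7 155.3] [ 1.80e+02 -1.00e-01  3.07e+01] cm: [27.02  3.95  0.56]
```

Lateral error is about −1.3 mm, so step 1 is met. Next the lever.

move_arm:
  plan:
    - {"tx": 2.25, "ty": 0.33, "tz": 0, "wx": 0, "wy": 0, "wz": 0}
    - {"tx": 2.25, "ty": 0.33, "tz": 0, "wx": 0, "wy": 0, "wz": 0}
    - {"tx": 2.25, "ty": 0.33, "tz": 0, "wx": 0, "wy": 0, "wz": 0}
    - {"tx": 2.25, "ty": 0.33, "tz": 0, "wx": 0, "wy": 0, "wz": 0}
    - {"tx": 2.25, "ty": 0.33, "tz": 0, "wx": 0, "wy": 0, "wz": 0}
    - {"tx": 2.25, "ty": 0.33, "tz": 0, "wx": 0, "wy": 0, "wz": 0}
    - {"tx": 2.25, "ty": 0.33, "tz": 0, "wx": 0, "wy": 0, "wz": 0}
    - {"tx": 2.25, "ty": 0.33, "tz": 0, "wx": 0, "wy": 0, "wz": 0}
    - {"tx": 2.25, "ty": 0.33, "tz": 0, "wx": 0, "wy": 0, "wz": 0}
    - {"tx": 2.25, "ty": 0.33, "tz": 0, "wx": 0, "wy": 0, "wz": 0}
    - {"tx": 2.25, "ty": 0.33, "tz": 0, "wx": 0, "wy": 0, "wz": 0}
    - {"tx": 2.25, "ty": 0.33, "tz": 0, "wx": 0, "wy": 0, "wz": 0}

```text
time_s: 7.65
ee_pos: [655.2, 102.0, 153.7]
ee_rot: [-180.0, 0.0, 30.8]
force: [0.7, -0.4, -0.6]
gripper_width: 0.4
gripper_force: 0.0
```

move_arm:
  plan:
    - {"tx": 0, "ty": 0, "tz": 0, "wx": 0, "wy": 0, "wz": 0.104}
    - {"tx": 0, "ty": 0, "tz": 0, "wx": 0, "wy": 0, "wz": 0.104}
    - {"tx": 0, "ty": 0, "tz": 0, "wx": 0, "wy": 0, "wz": 0.104}
    - {"tx": 0, "ty": 0, "tz": 0, "wx": 0, "wy": 0, "wz": 0}

```text
time_s: 7.98
ee_pos: [654.2, 101.6, 153.6]
ee_rot: [-180.0, 0.0, 12.8]
force: [-0.9, 0.6, -0.1]
gripper_width: 0.3
gripper_force: 0.0
```

```bash
python3 - <<'E'
from h import *
to(*pol(12.8,132,-38),39)
f=grab_frame("wrist"); save(f,"w5")
print(pix(f,[641,136.5,57]),pix(f,[*A,81]))
E
```

```text
7.9833 [654.2 101.6 153.6] [-180.     0.    12.8] cm: [-0.13  0.12 11.46]
(np.float64(270.14472020556644), np.float64(242.11491667248924)) (np.float64(271.8686523886703), np.float64(412.53507895523444))
```

View pics/w5.png

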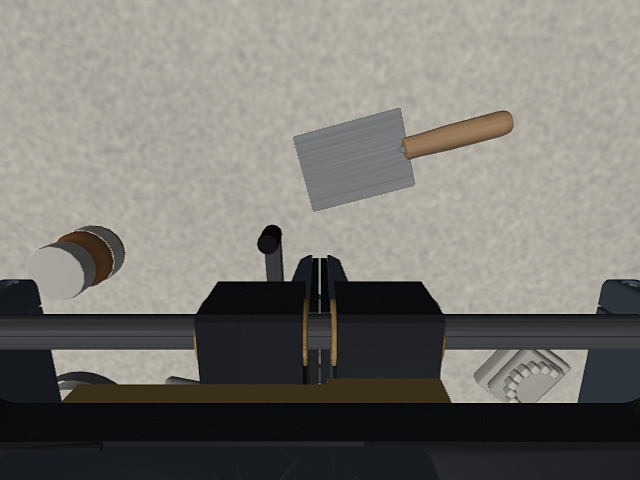

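The knob is at (269,240), as predicted, left of the fingers. Now descend, make contact and swing.

move_arm:
  plan:
    - {"tx": 0, "ty": 0, "tz": 1.9, "wx": 0, "wy": 0, "wz": 0}
    - {"tx": 0, "ty": 0, "tz": 1.9, "wx": 0, "wy": 0, "wz": 0}
    - {"tx": 0, "ty": 0, "tz": 1.9, "wx": 0, "wy": 0, "wz": 0}
    - {"tx": 0, "ty": 0, "tz": 1.9, "wx": 0, "wy": 0, "wz": 0}
    - {"tx": 0, "ty": 0, "tz": 1.9, "wx": 0, "wy": 0, "wz": 0}
    - {"tx": 0, "ty": 0, "tz": 1.9, "wx": 0, "wy": 0, "wz": 0}
    - {"tx": 0, "ty": 0, "tz": 0, "wx": 0, "wy": 0, "wz": 0}
    - {"tx": 0, "ty": -0.5, "tz": 0, "wx": 0, "wy": 0, "wz": 0}
    - {"tx": 0, "ty": -0.6, "tz": 0, "wx": 0, "wy": 0, "wz": 0}
    - {"tx": 0, "ty": -0.5, "tz": 0, "wx": 0, "wy": 0, "wz": 0}
    - {"tx": 0, "ty": 0, "tz": 0, "wx": 0, "wy": 0, "wz": 0}

```text
time_s: 8.95
ee_pos: [650.0, 118.5, 42.4]
ee_rot: [-180.0, -0.2, 13.0]
force: [0.3, 0.2, -0.0]
gripper_width: 0.5
gripper_force: 0.0
```

move_arm:
  plan:
    - {"tx": 0.08, "ty": -0.66, "tz": 0, "wx": 0, "wy": 0, "wz": -0.05}
    - {"tx": 0.08, "ty": -0.66, "tz": 0, "wx": 0, "wy": 0, "wz": -0.05}
    - {"tx": 0.08, "ty": -0.66, "tz": 0, "wx": 0, "wy": 0, "wz": -0.05}
    - {"tx": 0.08, "ty": -0.66, "tz": 0, "wx": 0, "wy": 0, "wz": -0.05}
    - {"tx": 0.08, "ty": -0.66, "tz": 0, "wx": 0, "wy": 0, "wz": -0.05}
    - {"tx": 0.08, "ty": -0.66, "tz": 0, "wx": 0, "wy": 0, "wz": -0.05}
    - {"tx": 0.08, "ty": -0.66, "tz": 0, "wx": 0, "wy": 0, "wz": -0.05}
    - {"tx": 0.08, "ty": -0.66, "tz": 0, "wx": 0, "wy": 0, "wz": -0.05}
    - {"tx": 0.08, "ty": -0.66, "tz": 0, "wx": 0, "wy": 0, "wz": -0.05}
    - {"tx": 0.08, "ty": -0.66, "tz": 0, "wx": 0, "wy": 0, "wz": -0.05}
    - {"tx": 0, "ty": 0, "tz": 0, "wx": 0, "wy": 0, "wz": 0}

```text
time_s: 9.87
ee_pos: [628.1, 180.3, 42.1]
ee_rot: [180.0, -0.1, 41.7]
force: [0.4, -1.0, 0.4]
gripper_width: 0.1
gripper_force: 0.0
```

```bash
python3 - <<'E'
from h import *
to(*pol(12.8+28.6,132,-20),39)
print(env.state()["force"])
f=grab_frame("wrist"); save(f,"w6")
E
```

```text
9.8667 [628.1 180.3  42.1] [ 1.80e+02 -1.00e-01  4.17e+01] cm: [0.01 0.01 0.31]
[ 0.39948608 -0.9704405   0.36439347]
```

View pics/w6.png

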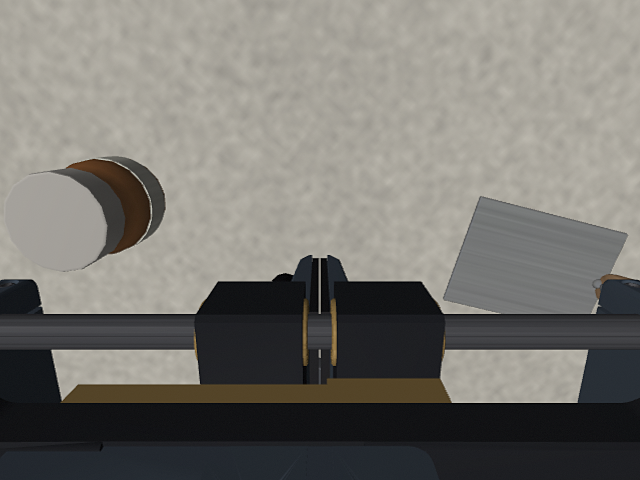

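The knob (285,277) is in contact and following the finger. About 0.31 rad is left, so I'll push 0.27 and then creep.

move_arm:
  plan:
    - {"tx": 0.08, "ty": -0.66, "tz": 0, "wx": 0, "wy": 0, "wz": -0.05}
    - {"tx": 0.08, "ty": -0.66, "tz": 0, "wx": 0, "wy": 0, "wz": -0.05}
    - {"tx": 0.08, "ty": -0.66, "tz": 0, "wx": 0, "wy": 0, "wz": -0.05}
    - {"tx": 0.08, "ty": -0.66, "tz": 0, "wx": 0, "wy": 0, "wz": -0.05}
    - {"tx": 0.08, "ty": -0.66, "tz": 0, "wx": 0, "wy": 0, "wz": -0.05}
    - {"tx": 0.04, "ty": -0.26, "tz": 0, "wx": 0, "wy": 0, "wz": -0.02}
    - {"tx": 0, "ty": 0, "tz": 0, "wx": 0, "wy": 0, "wz": 0}

```text
time_s: 10.5
ee_pos: [605.1, 206.7, 41.6]
ee_rot: [180.0, -0.1, 57.0]
force: [0.4, 0.8, 0.1]
gripper_width: -0.0
gripper_force: 0.0
```

move_arm:
  plan:
    - {"tx": 0.02, "ty": -0.13, "tz": 0, "wx": 0, "wy": 0, "wz": -0.01}
    - {"tx": 0.02, "ty": -0.13, "tz": 0, "wx": 0, "wy": 0, "wz": -0.01}
    - {"tx": 0, "ty": 0, "tz": 0, "wx": 0, "wy": 0, "wz": 0}

```text
time_s: 10.75
ee_pos: [603.1, 208.0, 41.1]
ee_rot: [180.0, -0.0, 58.1]
force: [1.2, 0.1, 1.1]
gripper_width: 0.5
gripper_force: 0.5
```

```bash
python3 - <<'E'
from h import *
to(*pol(59.2,132,-20),42)
s=env.state(); print(s["force"],s["torque"])
E
```

```text
10.75 [603.1 208.   41.1] [180.   -0.   58.1] cm: [ 0.14 -0.36 -0.09]
[1.18958156 0.07042158 1.09888047] [-0.09806683 -0.03503389 -0.05411592]
```

move_arm:
  plan:
    - {"tx": 0.02, "ty": -0.13, "tz": 0, "wx": 0, "wy": 0, "wz": -0.01}
    - {"tx": 0.02, "ty": -0.13, "tz": 0, "wx": 0, "wy": 0, "wz": -0.01}
    - {"tx": 0, "ty": 0, "tz": 0, "wx": 0, "wy": 0, "wz": 0}

```text
time_s: 11.0
ee_pos: [600.7, 209.9, 41.0]
ee_rot: [-180.0, -0.0, 59.3]
force: [1.2, -0.5, 0.9]
gripper_width: 0.2
gripper_force: 0.4
```

move_arm:
  plan:
    - {"tx": 0, "ty": -0.1, "tz": 0, "wx": 0, "wy": 0, "wz": 0}
    - {"tx": 0, "ty": 0, "tz": 0, "wx": 0, "wy": 0, "wz": 0}
    - {"tx": 0, "ty": 0, "tz": 0, "wx": 0, "wy": 0, "wz": 0}

```text
time_s: 11.25
ee_pos: [599.8, 210.4, 40.9]
ee_rot: [-180.0, 0.0, 59.3]
force: [0.9, 0.9, 1.7]
gripper_width: 0.2
gripper_force: 0.4
```

move_arm:
  plan:
    - {"tx": 0, "ty": -0.1, "tz": 0, "wx": 0, "wy": 0, "wz": 0}
    - {"tx": 0, "ty": -0.1, "tz": 0, "wx": 0, "wy": 0, "wz": 0}
    - {"tx": 0, "ty": 0, "tz": 0, "wx": 0, "wy": 0, "wz": 0}

```text
time_s: 11.5
ee_pos: [598.4, 211.3, 41.0]
ee_rot: [180.0, -0.0, 59.3]
force: [3.0, -0.4, -0.0]
gripper_width: 0.6
gripper_force: 0.9
```

move_arm:
  plan:
    - {"tx": 0, "ty": -0.1, "tz": 0, "wx": 0, "wy": 0, "wz": 0}
    - {"tx": 0, "ty": 0, "tz": 0, "wx": 0, "wy": 0, "wz": 0}

```text
time_s: 11.67
ee_pos: [598.2, 211.5, 41.1]
ee_rot: [179.9, -0.0, 59.3]
force: [5.0, -1.4, -0.7]
gripper_width: 0.4
gripper_force: 2.4
```

```bash
python3 - <<'E'
from h import *
to(*pol(59.2,132,-20),42)
s=env.state(); print(s["force"],s["torque"])
f=grab_frame("side"); save(f,"sd7"); g=grab_frame("scene")
a=[f["color"][215:335,262:392],g["color"][170:290,310:440]]
cv2.imwrite("pics/c7.png",np.hstack([cv2.resize(cv2.convertScaleAbs(c[:,:,::-1],alpha=1.4),(400,369),interpolation=3) for c in a]))
E
```

```text
11.6667 [598.2 211.5  41.1] [179.9  -0.   59.3] cm: [ 0.1   0.24 -0.09]
[ 5.02115633 -1.40382432 -0.65128883] [-0.52388106 -0.69659125 -0.00757931]
```

View pics/c7.png

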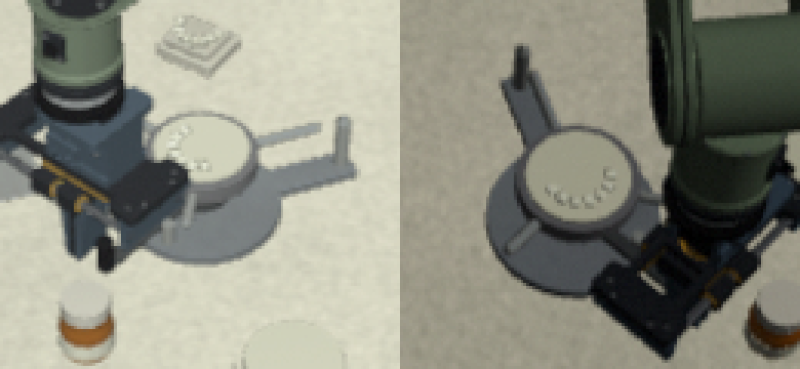

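The reaction force is rising (about 5 N) and the tool stopped advancing, so the lever is at its stop with the spoke still on the post. I'll back off, lift and verify.

move_arm:
  plan:
    - {"tx": 0, "ty": 0.5, "tz": 0, "wx": 0, "wy": 0, "wz": 0}
    - {"tx": 0, "ty": 1.2, "tz": 0, "wx": 0, "wy": 0, "wz": 0}
    - {"tx": 0, "ty": 0.3, "tz": -1, "wx": 0, "wy": 0, "wz": 0}
    - {"tx": 0, "ty": 0, "tz": -2.5, "wx": 0, "wy": 0, "wz": 0}
    - {"tx": 0, "ty": 0, "tz": -3, "wx": 0, "wy": 0, "wz": 0}
    - {"tx": 0, "ty": 0, "tz": -3, "wx": 0, "wy": 0, "wz": 0}
    - {"tx": 0, "ty": 0, "tz": -3, "wx": 0, "wy": 0, "wz": 0}
    - {"tx": -3.2, "ty": 0, "tz": -3, "wx": 0, "wy": 0, "wz": 0}
    - {"tx": -3.2, "ty": 0, "tz": -3, "wx": 0, "wy": 0, "wz": 0}
    - {"tx": -3.2, "ty": 0, "tz": -3, "wx": 0, "wy": 0, "wz": 0}
    - {"tx": -3.2, "ty": 0, "tz": -3, "wx": 0, "wy": 0, "wz": 0}
    - {"tx": 0, "ty": 0, "tz": 0, "wx": 0, "wy": 0, "wz": 0}

```text
time_s: 12.77
ee_pos: [552.3, 93.7, 287.6]
ee_rot: [179.5, -0.3, 59.1]
force: [0.6, -0.2, 1.0]
gripper_width: 0.5
gripper_force: 0.0
```

```bash
python3 - <<'E'
from h import *
import pickle
s=env.state(); print(s["ee_pos"],s["force"])
f=grab_frame("wrist"); save(f,"w8"); pickle.dump(f,open("w8.pkl","wb"))
print("pred knob",pix(f,[*pol(59.2,130,0),57]))
g=grab_frame("side"); pickle.dump(g,open("sd8.pkl","wb"))
h=np.zeros((480,800,3),np.uint8); h[:]=0
h[:,:500]=cv2.resize(f["color"][:,:,::-1],(500,480)); c=cv2.resize(g["color"][215:335,262:392,::-1],(300,277),interpolation=3); h[:277,500:]=c
cv2.imwrite("pics/c8.png",h)
E
```

```text
[552.26677136  93.65949019 287.62965951] [ 0.56898585 -0.20902929  0.96810118]
pred knob (np.float64(279.12758815338293), np.float64(80.38040397434881))
```

View pics/c8.png

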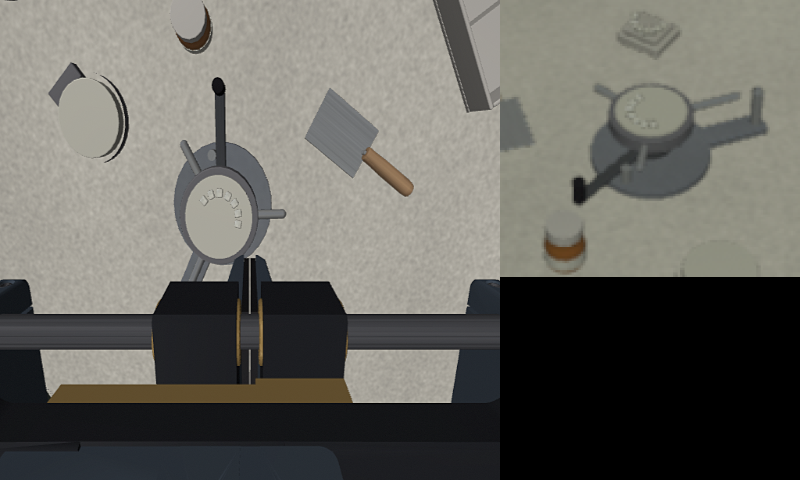

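The knob is at (279,83) in full-frame pixels against a predicted (279,80), and the arm lies against the stop pin. One last check of the spoke angle, then hand in.

```bash
python3 - <<'E'
from h import *
import pickle
f=pickle.load(open("w8.pkl","rb")); g=pickle.load(open("sd8.pkl","rb"))
for n,p in(("s1",onz(f,284*1.28,213,65)),("s2",onz(f,183*1.28,144,65)),("knob",onz(f,218*1.28,83,57)),("long",onz(g,262+(738-500)*130/300,215+96*130/300,65)),("post",onz(g,262+(757-500)*130/300,215+90*130/300,72))):
    d=p[:2]-A; print(n,np.degrees(np.arctan2(d[1],d[0])).round(1),np.linalg.norm(d).round(1))
E
```

```text
s1 -32.2 86.3
s2 92.9 83.2
knob 59.3 127.6
long -150.1 117.1
post -152.1 140.2
```

```bash
python3 -c "
from h import *
print(env.job_done())"
```

```text
the job is handed in; nothing more can be done
None
```

I handed the job in: the long spoke rests on the index post (about 1 mm off its line when measured after the push), the clamp lever is at its stop, and the arm is clear. No verdict came back.

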